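Swap the charged battery pack for the flat one

TASK

The edge burnisher needs a fresh battery. Only the pack whose well has the green lamp behind it is charged: pull it out of the charger and stand it upright in the wooden tray, then push the flat pack from the cork pad fully home into the well you emptied, firmly but without ramming it. Leave the packs with red lamps charging, and do not disturb the other things on the bench.

Things in the scene. Friction and masses are not known exactly. Their poses are not given: they have to be found in the camera images.
- charger: Battery charger, console 183 mm deep, 226 wide, 114 high, fixed. Origin: centre of its underside; x to its back, y along the wells (a at +64 mm), z up. Its front looks to the robot's right. The grey face rises from front to back at 32 degrees; three wells go in square to it, 64 mm apart along y, so packs lean 32 degrees, caps to the front. Gaps of 14 mm between packs: grip across their 34 mm.
- bay_a: The near well (seen from the robot). Origin: centre of its floor; z out along its axis, x up the slope, y as the charger's. 36.5 (x) by 54 mm (y), 30 deep, mouth chamfered 3 mm: the face is at z = 30 mm. A pack fully home has its origin at z = 0. Push or pull over the sprung latch in the up-slope wall (8 to 20 N, met 20 mm short of home going in); a pack let go early stays proud.
- bay_b: The middle well (seen from the robot). Origin: centre of its floor; z out along its axis, x up the slope, y as the charger's. 36.5 (x) by 54 mm (y), 30 deep, mouth chamfered 3 mm: the face is at z = 30 mm. A pack fully home has its origin at z = 0. Push or pull over the sprung latch in the up-slope wall (8 to 20 N, met 20 mm short of home going in); a pack let go early stays proud.
- bay_c: The far well (seen from the robot). Origin: centre of its floor; z out along its axis, x up the slope, y as the charger's. 36.5 (x) by 54 mm (y), 30 deep, mouth chamfered 3 mm: the face is at z = 30 mm. A pack fully home has its origin at z = 0. Push or pull over the sprung latch in the up-slope wall (8 to 20 N, met 20 mm short of home going in); a pack let go early stays proud.
- lamp_green: Green lamp lens, 18 mm diameter, 7 mm high, on the flat ledge at the charger's back (its top 114 mm high), in line (same y in the charger's frame) with the well whose pack is fully charged. Origin at its underside. Lamps keep their colour for the whole job.
- lamp_red1: Red lamp lens, 18 mm diameter, 7 mm high, on the flat ledge at the charger's back (its top 114 mm high), lined up with a well whose pack is still charging. Origin at its underside.
- lamp_red2: Red lamp lens, 18 mm diameter, 7 mm high, on the flat ledge at the charger's back (its top 114 mm high), lined up with a well whose pack is still charging. Origin at its underside.
- pack_a: Battery pack that starts fully home in the near well (bay_a), 34 x 50 x 84 mm, black with an orange end cap (the top 12 mm); origin at the centre of its underside, z to the cap, x across the 34 mm thickness, y across the 50 mm width. A latch groove 2.5 mm deep runs across both broad sides 10 to 22 mm above the underside; either way round fits; the lowest 4 mm taper in by 2.5 mm. 0.15 to 0.31 kg.
- pack_b: Battery pack that starts fully home in the middle well (bay_b), 34 x 50 x 84 mm, black with an orange end cap (the top 12 mm); origin at the centre of its underside, z to the cap, x across the 34 mm thickness, y across the 50 mm width. Same groove and mass as pack_a.
- pack_c: Battery pack that starts fully home in the far well (bay_c), 34 x 50 x 84 mm, black with an orange end cap (the top 12 mm); origin at the centre of its underside, z to the cap, x across the 34 mm thickness, y across the 50 mm width. Same groove and mass as pack_a.
- pack_flat: The flat (empty) battery pack, standing upright on the cork pad at any yaw, 34 x 50 x 84 mm, black with an orange end cap (the top 12 mm); origin at the centre of its underside, z to the cap, x across the 34 mm thickness, y across the 50 mm width. Same groove and mass as pack_a; either way round fits a well.
- tray: Shallow wooden tray lined with brown leather, fixed to the bench, 160 mm (x) by 120 mm (y), walls 4 mm thick and 24 mm high, floor 4 mm above the bench; origin at the centre of its underside.
- cork_pad: Round cork pad, 96 mm diameter, 5 mm thick, fixed to the bench; origin at the centre of its underside.
- hammer: Hammer with wooden handle and steel head, lying on the bench behind the charger, about 270 mm long, handle to its own -x; origin at the underside. Leave alone.
- dye_tan: Small white dye bottle with a black cap and tan label, 36 mm diameter, 85 mm tall, standing on the far side of the bench; origin at the centre of its underside. Leave alone.
- dye_blue: Small white dye bottle with a black cap and blue label, 36 mm diameter, 85 mm tall, standing on the far side of the bench; origin at the centre of its underside. Leave alone.
- glue_jar: Amber glass glue jar with a steel cap, 64 mm diameter, 75 mm tall; origin at the centre of its underside. Leave alone.
- thread_spool: Cream thread spool, 44 mm diameter, 55 mm tall, standing on the robot's side of the bench; origin at the centre of its underside. Leave alone.
- rivet_tin: Round aluminium rivet tin, 56 mm diameter, 35 mm tall, standing on the robot's side of the bench; origin at the centre of its underside. Leave alone.

How it is judged:
At the end, for the whole second after the job is handed in: The pack that started in the green-lamp well stands in the tray (within its walls, on its floor, upright within 5 degrees, at rest); the flat pack is fully home in that well (underside within 3 mm of the well's floor); the two red-lamp packs are still fully home in their own wells (within 3 mm) (((y of lamp_green in the frame of bay_a between -0.02 and 0.02 m and (z of pack_flat in the frame of bay_a below 0.003 m and x of pack_flat in the frame of bay_a between -0.004 and 0.004 m and y of pack_flat in the frame of bay_a between -0.005 and 0.005 m and angle between the z axis of pack_flat and the z axis of bay_a, either way round below 0.07 rad) and (x of pack_a in the frame of tray between -0.068 and 0.068 m and y of pack_a in the frame of tray between -0.048 and 0.048 m and z of pack_a in the frame of tray between -0.001 and 0.008 m and angle between pack_a's own z axis and vertical below 0.09 rad and linear speed of pack_a below 0.02 m/s) and (z of pack_b in the frame of bay_b below 0.003 m and x of pack_b in the frame of bay_b between -0.004 and 0.004 m and y of pack_b in the frame of bay_b between -0.005 and 0.005 m and angle between the z axis of pack_b and the z axis of bay_b, either way round below 0.07 rad) and (z of pack_c in the frame of bay_c below 0.003 m and x of pack_c in the frame of bay_c between -0.004 and 0.004 m and y of pack_c in the frame of bay_c between -0.005 and 0.005 m and angle between the z axis of pack_c and the z axis of bay_c, either way round below 0.07 rad)) or (y of lamp_green in the frame of bay_b between -0.02 and 0.02 m and (z of pack_flat in the frame of bay_b below 0.003 m and x of pack_flat in the frame of bay_b between -0.004 and 0.004 m and y of pack_flat in the frame of bay_b between -0.005 and 0.005 m and angle between the z axis of pack_flat and the z axis of bay_b, either way round below 0.07 rad) and (x of pack_b in the frame of tray between -0.068 and 0.068 m and y of pack_b in the frame of tray between -0.048 and 0.048 m and z of pack_b in the frame of tray between -0.001 and 0.008 m and angle between pack_b's own z axis and vertical below 0.09 rad and linear speed of pack_b below 0.02 m/s) and (z of pack_a in the frame of bay_a below 0.003 m and x of pack_a in the frame of bay_a between -0.004 and 0.004 m and y of pack_a in the frame of bay_a between -0.005 and 0.005 m and angle between the z axis of pack_a and the z axis of bay_a, either way round below 0.07 rad) and (z of pack_c in the frame of bay_c below 0.003 m and x of pack_c in the frame of bay_c between -0.004 and 0.004 m and y of pack_c in the frame of bay_c between -0.005 and 0.005 m and angle between the z axis of pack_c and the z axis of bay_c, either way round below 0.07 rad)) or (y of lamp_green in the frame of bay_c between -0.02 and 0.02 m and (z of pack_flat in the frame of bay_c below 0.003 m and x of pack_flat in the frame of bay_c between -0.004 and 0.004 m and y of pack_flat in the frame of bay_c between -0.005 and 0.005 m and angle between the z axis of pack_flat and the z axis of bay_c, either way round below 0.07 rad) and (x of pack_c in the frame of tray between -0.068 and 0.068 m and y of pack_c in the frame of tray between -0.048 and 0.048 m and z of pack_c in the frame of tray between -0.001 and 0.008 m and angle between pack_c's own z axis and vertical below 0.09 rad and linear speed of pack_c below 0.02 m/s) and (z of pack_a in the frame of bay_a below 0.003 m and x of pack_a in the frame of bay_a between -0.004 and 0.004 m and y of pack_a in the frame of bay_a between -0.005 and 0.005 m and angle between the z axis of pack_a and the z axis of bay_a, either way round below 0.07 rad) and (z of pack_b in the frame of bay_b below 0.003 m and x of pack_b in the frame of bay_b between -0.004 and 0.004 m and y of pack_b in the frame of bay_b between -0.005 and 0.005 m and angle between the z axis of pack_b and the z axis of bay_b, either way round below 0.07 rad)))); the robot touches nothing.
It fails at once if a pack that is still charging (red lamp) is pulled out of its well by more than 8 mm ((not (y of lamp_green in the frame of bay_a between -0.02 and 0.02 m) and distance of pack_a from where it was at the start of the episode above 0.008 m) or (not (y of lamp_green in the frame of bay_b between -0.02 and 0.02 m) and distance of pack_b from where it was at the start of the episode above 0.008 m) or (not (y of lamp_green in the frame of bay_c between -0.02 and 0.02 m) and distance of pack_c from where it was at the start of the episode above 0.008 m)).
It fails at once if a bystander (hammer, dye bottles, glue jar, spool, rivet tin) is shifted by more than 20 mm (hammer 30 mm) or knocked over (distance of hammer from where it was at the start of the episode above 0.03 m or distance of any of dye_tan, dye_blue, glue_jar, thread_spool, rivet_tin from where it was at the start of the episode above 0.02 m or angle between any of dye_tan, dye_blue, glue_jar, thread_spool, rivet_tin's own z axis and vertical above 0.4 rad).
It fails at once if the flat pack is rammed against the charger with more than 120 N (contact force between pack_flat and charger above 120 N).
It also fails if it takes over 61 s, if anything falls off the work surface, if the arm or the gripper's body presses on something with over 40 N, if the wrist force passes 120 N, or if a joint passes its speed limit or range.

ROBOT

A 6-joint arm with a two-finger parallel gripper is mounted at the origin on the work surface. World frame = base frame: x ahead of the robot, y to its left, z up, the work surface at z = 0. Lengths are in m, angles in rad, forces in N, time in s.
With the tool pointing down it reaches from about 0.375 to 0.975 m from the base axis. Payload 3.8 kg.
Tool frame: the origin (TCP) lies midway between the tips of the shut fingers; the grasp point (between the pads) lies 19 mm behind it; z points along the fingers, y is the line along which they close (so a half turn about z gives the same grasp; the last joint's range is limited). The gripper opens to 88 mm and grips with 3 to 60 N. Pads are 18 mm wide; open, the fingers measure 123 mm over their backs; the gripper's body (75 mm by 187 mm) begins 45 mm behind the grasp point.
Start: joints at [1.151, 0.264, 1.604, -0, 1.274, -0.037], TCP at [0.252, 0.626, 0.213] pointing down, gripper open.
Joint ranges: [-2.63, 2.63], [-0.94, 2.18], [0.31, 2.57], [-1.31, 4.45], [0, 2.66], [-2.55, 2.55]. Speed limits (rad/s): [2.57, 2.57, 3.14, 3.14, 3.14, 3.14].

INTERFACE

Orientations are given as a rotation vector (axis times angle).
In Python, from cell import manip, inverse_kinematics, cams, order gives the robot as it stands. Calls block until the motion is done:
- manip.move_pose(position, orientation): joint-space move of the TCP to a pose.
- manip.move_linear(position, rate=0.15, rot=None): straight line of the TCP; rot=None keeps the orientation; rate is the mean speed in m/s.
- manip.set_joints(angles): joint-space move.
- manip.set_gripper(opening, force=None): finger opening in m; force is the grip in N (None keeps the last); returns when the fingers have stopped.
- manip.dwell(seconds).
- inverse_kinematics(position, orientation): joint angles nearest the present ones, or None.
- manip.state(): the state.
- cams.capture(name): name is "side" or "top" or "wrist"; returns a dict with "image" (400x640x3 uint8, blue, green, red), "z_map" (400x640 float32, m along the optical axis (not along the pixel's ray), 0 where there is no reading), "intrinsics" (3x3 intrinsics, pixels), "k1" (the pictures are not rectified: a ray, as slopes to the right and down, at radius r is drawn at 1 + k1 r^2 times it, then the intrinsics apply), "position" and "orientation" of the camera in the world; the wrist camera has in their place "T_tool_cam" (4x4, takes a point from camera to tool coordinates, whose origin is the TCP and whose axes are the flange's). Camera axes: x right, y down, z forward; pixel columns grow to the right and rows downward; lengths in m; the calibration is good to about 2 mm. A picture is of the moment at which its call begins: read the wrist's pose just before it.
A pose or a line that the arm cannot do raises manip.IKError and nothing moves.
- order.close_job(): hands the job in; it is judged then, once.
The state is a dict: "clock": time; "joint_pos": joint angles; "joint_velocities": joint speeds; "tau": joint torques, N m; "tool_pos": TCP position; "tcp_rot": TCP orientation; "contact_force": force on the tool from outside, world axes, zero at the start; "moment": the same for the moment, N m; "gripper_width": finger opening in m; "grasp_force": force on a finger pad.
Only numpy, scipy, OpenCV 4.12 (cv2) and the standard library are available. Lean on these libraries where they do the work, as an engineer would, in place of code of your own. Each camera call takes 0.05 s, during which the arm holds its last target. There are 200 camera calls.

## Working session

There is one attempt and no reset: what is moved stays moved. The work goes in short steps, each a Python script; the robot and the scene stay as the last script left them, time stands still between calls to the robot, and variables do not carry over. Pictures are saved under pics/ and viewed, at most 10 in all, crops included, and the job is handed in when it is done.

```bash
ls; mkdir -p pics
cat > h.py <<'E'
import numpy as np,cv2
from scipy.spatial.transform import Rotation as R
from cell import manip,inverse_kinematics,cams,order
def pose(c,st=None):
    if 'T_tool_cam' in c:
        T=np.eye(4);T[:3,:3]=R.from_rotvec(st['tcp_rot']).as_matrix();T[:3,3]=st['tool_pos'];T=T@c['T_tool_cam'];return T[:3,:3],T[:3,3]
    o=np.array(c['orientation']);
    return (o if o.shape==(3,3) else R.from_rotvec(o).as_matrix()),np.array(c['position'])
def rays(c,uv,st=None):
    K=np.array(c['intrinsics']);uv=np.atleast_2d(np.asarray(uv,float))
    s=cv2.undistortPoints(uv.reshape(-1,1,2),K,np.array([c['k1'],0,0,0,0.]))[:,0]
    Rm,p=pose(c,st);return p,np.c_[s,np.ones(len(s))]@Rm.T
def onplane(c,uv,z,st=None):
    p,d=rays(c,uv,st);return p+d*((z-p[2])/d[:,2])[:,None]
def cloud(c,uv,st=None):
    p,d=rays(c,uv,st);uv=np.atleast_2d(uv).astype(int);return p+d*c['z_map'][uv[:,1],uv[:,0]][:,None]
E
python3 - <<'E'
from h import *
import pickle
for n in('top','side'):
    c=cams.capture(n);cv2.imwrite(f'pics/{n}0.png',c['image']);pickle.dump(c,open(n+'.pkl','wb'));print(n,c['position'],c['orientation'],c['intrinsics'],c['k1'])
st=manip.state();print(st['clock'])
E
```

```text
pics
top [0.42855294 0.04616437 1.34549369] [-2.19390979  2.13696789 -0.10066177] [[385.37906014   0.         317.40277139]
 [  0.         385.37906014 201.95311145]
 [  0.           0.           1.        ]] -0.07090958562584179
side [ 0.01764121 -0.79225724  1.12794357] [-2.28040385  0.71169609 -0.26333607] [[512.37076985   0.         318.44947846]
 [  0.         512.37076985 203.59507831]
 [  0.           0.           1.        ]] -0.07190268131882589
0.1
```

View pics/top0.png

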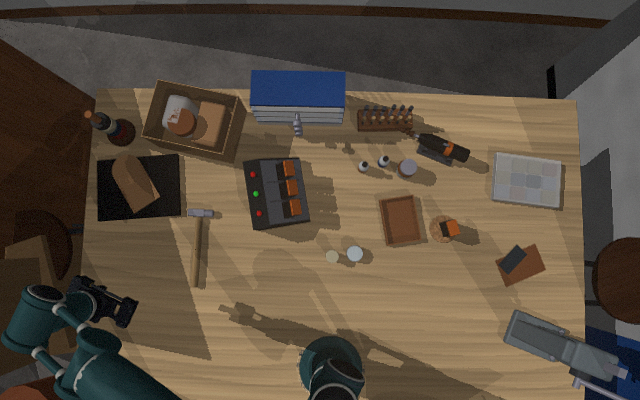

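View pics/side0.png

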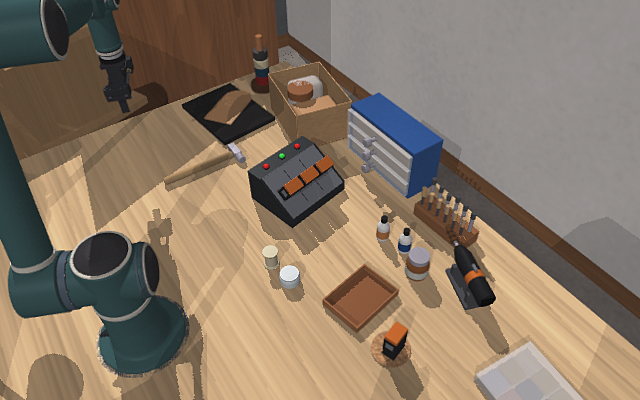

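The top view shows the charger at about (277,192), with red, green and red lamps at (253,174), (256,193) and (259,213). Green is the middle lamp, so well b. The orange caps are at (289,168), (293,187) and (293,207), the tray at (402,220) and the flat pack at (450,228). The spool and tin are at (332,256) and (355,253). The side view agrees: lamps at about (266,166), (282,156) and (297,146), and the flat pack at (396,340).

```bash
cat >> h.py <<'E'
def mask(im,kind):
    h=cv2.cvtColor(im,cv2.COLOR_BGR2HSV);H,S,V=cv2.split(h)
    m={'red':((H<5)|(H>174))&(S>170)&(V>110),'green':(H>45)&(H<75)&(S>150)&(V>90),'orange':(H>=5)&(H<14)&(S>195)&(V>90),'tray':(H<14)&(S>110)&(V>40)&(V<150)}[kind]
    return m.astype(np.uint8)
def blobs(im,kind,roi,amin):
    m=mask(im,kind);x0,y0,x1,y1=roi;k=np.zeros_like(m);k[y0:y1,x0:x1]=m[y0:y1,x0:x1]
    n,l,s,c=cv2.connectedComponentsWithStats(k)
    return [(c[i],s[i,4],l==i) for i in range(1,n) if s[i,4]>=amin]
def tri(obs):
    A=np.zeros((3,3));b=np.zeros(3);L=[]
    for p,d in obs:
        d=d/np.linalg.norm(d);P=np.eye(3)-np.outer(d,d);A+=P;b+=P@p;L.append((p,P))
    x=np.linalg.solve(A,b);return x,max(np.linalg.norm(P@(x-p)) for p,P in L)
E
python3 - <<'E'
from h import *
import pickle
C={n:pickle.load(open(n+'.pkl','rb')) for n in('top','side')}
roi={'top':(240,150,320,240),'side':(245,130,350,225)}
for k in('red','green','orange'):
    B={n:blobs(C[n]['image'],k,roi[n],8) for n in C}
    for n in B: print(k,n,[(b[0].round(1).tolist(),b[1]) for b in B[n]])
    if k!='orange' and len(B['top'])==len(B['side']):
        a=sorted(B['top'],key=lambda b:-b[0][1]);s=sorted(B['side'],key=lambda b:b[0][0])
        for p,q in zip(a,s):
            print(tri([(o,d[0]) for o,d in(rays(C['top'],p[0]),rays(C['side'],q[0]))]))
for n,r in(('top',(430,210,475,250)),('side',(370,310,420,365))):
    for b in blobs(C[n]['image'],'orange',r,20):
        print('flat',n,b[0],b[1],onplane(C[n],b[0],.089),cloud(C[n],b[0].round()))
c=C['top']
for b in blobs(c['image'],'tray',(370,185,430,255),300):
    ys,xs=np.nonzero(b[2]);r=cv2.minAreaRect(np.c_[xs,ys].astype(np.float32));print('tray',r,onplane(c,cv2.boxPoints(r),.024))
# heightmap points by depth
for nm,uv in dict(spool=(332,256),tin=(355,253),blue=(383,160),tan=(363,167),jar=(408,167),hammer=(200,213),chf=(305,190)).items():
    print(nm,cloud(c,uv).round(3))
E
```

```text
red top [([252.1, 174.0], np.int32(20)), ([258.6, 212.9], np.int32(20))]
red side [([296.5, 145.5], np.int32(20)), ([265.5, 165.5], np.int32(20))]
(array([0.51222568, 0.24551002, 0.11856355]), np.float64(0.0006339281601713607))
(array([0.63818708, 0.27218165, 0.11672677]), np.float64(0.0006253885102077346))
green top [([255.2, 193.2], np.int32(25))]
green side [([281.3, 155.1], np.int32(24))]
(array([0.5753813 , 0.2590708 , 0.11803958]), np.float64(0.0005922326763598884))
orange top [([285.6, 170.9], np.int32(17)), ([291.2, 172.1], np.int32(10)), ([291.4, 183.1], np.int32(31)), ([290.0, 190.9], np.int32(23)), ([292.0, 206.5], np.int32(36)), ([297.8, 206.9], np.int32(12))]
orange side [([328.7, 165.3], np.int32(21)), ([317.6, 162.8], np.int32(8)), ([313.7, 169.9], np.int32(22)), ([302.9, 173.2], np.int32(14)), ([295.2, 178.4], np.int32(9)), ([288.1, 183.3], np.int32(16)), ([300.6, 183.8], np.int32(8))]
flat top [452.59036145 227.71084337] 83 [[ 0.48254655 -0.38697054  0.089     ]] [[ 0.48160667 -0.38813125  0.08957055]]
flat side [397.675 327.475] 40 [[ 0.49328961 -0.38189605  0.089     ]] [[ 0.49410593 -0.38188629  0.09029024]]
tray ((399.8245849609375, 219.5014190673828), (46.8208122253418, 35.829261779785156), 80.78897094726562) [[ 0.57725777 -0.15138495  0.024     ]
 [ 0.60045221 -0.27409116  0.024     ]
 [ 0.44158476 -0.30039045  0.024     ]
 [ 0.41920972 -0.1789141   0.024     ]]
spool [[0.38  0.005 0.059]]
tin [[ 0.391 -0.073  0.034]]
blue [[ 0.703 -0.157  0.08 ]]
tan [[ 0.68  -0.092  0.071]]
jar [[ 0.683 -0.242  0.075]]
hammer [[0.513 0.463 0.029]]
chf [[ 0.606  0.104 -0.   ]]
```

```bash
cat >> h.py <<'E'
yc=np.array([-.12596,-.02667,0]);yc/=np.linalg.norm(yc);xc=np.array([yc[1],-yc[0],0]);zc=np.array([0,0,1.])
t=np.radians(32);n=-np.sin(t)*xc+np.cos(t)*zc;bx=np.cos(t)*xc+np.sin(t)*zc
lamp=np.array([.5753,.2591,.118])
def rotz_y(z,y): # tool rotation with z axis, y axis
    return R.from_matrix(np.c_[np.cross(y,z),y,z]).as_rotvec()
E
python3 - <<'E'
from h import *
import pickle
c=pickle.load(open('top.pkl','rb'))
P=[]
for b in blobs(c['image'],'orange',(280,178,300,198),15):
    ys,xs=np.nonzero(b[2]);P.append(cloud(c,np.c_[xs,ys]))
P=np.vstack(P);m=np.median(P,0);print(m,P.min(0),P.max(0))
d=m-lamp;print('in charger frame rel lamp',d@xc,d@yc,'along n',m@n)
st=manip.state();w=cams.capture('wrist');print(w['T_tool_cam'].round(3),w['intrinsics'])
for s in(1,-1):
    rv=rotz_y(-n,s*bx)
    for k in(.2,.1,.0,-.06): print(s,k,inverse_kinematics(m+n*k,rv))
E
```

```text
[0.60282605 0.14450409 0.12246792] [0.42855294 0.04616437 0.11045238] [0.62306741 0.15698177 1.34549369]
in charger frame rel lamp -0.11781222585239058 -0.00319146322158978 along n 0.09511523351035342
[[ 0.001 -0.954 -0.299  0.078]
 [ 1.     0.001 -0.001  0.001]
 [ 0.001 -0.299  0.954 -0.172]
 [ 0.     0.     0.     1.   ]] [[316.0764508    0.         321.49627028]
 [  0.         316.0764508  204.32892969]
 [  0.           0.           1.        ]]
1 0.2 [-0.25713576  0.26339346  1.56091607  0.49330569  1.58849524 -2.09635115]
1 0.1 [-0.18532053  0.2801059   1.69855793  0.51771519  1.42057987 -2.11159318]
1 0.0 [-0.10917251  0.3299176   1.80312026  0.55839116  1.25352767 -2.13332785]
1 -0.06 [-0.06163147  0.37558428  1.84977972  0.5923159   1.15484632 -2.15205127]
-1 0.2 [-0.25713576  0.26339346  1.56091607  0.49330569  1.58849524  1.0452415 ]
-1 0.1 [-0.18532053  0.2801059   1.69855793  0.51771519  1.42057987  1.02999948]
-1 0.0 [-0.10917251  0.3299176   1.80312026  0.55839116  1.25352767  1.0082648 ]
-1 -0.06 [-0.06163147  0.37558428  1.84977972  0.5923159   1.15484632  0.98954139]
```

Run:
```python
from h import *
import pickle
m=np.array([.6028,.1445,.1225]);rv=rotz_y(-n,-bx)
for i,o in enumerate((-.04,.04)):
    p=m+n*.13+yc*o
    (manip.move_pose(p,rv) if i==0 else manip.move_linear(p)); manip.dwell(.2)
    st=manip.state();c=cams.capture('wrist');pickle.dump((st,c),open(f'w{i}.pkl','wb'));cv2.imwrite(f'pics/w{i}.png',c['image']);print(st['clock'],st['tool_pos'],p)
a=[cv2.imread(f'pics/w{i}.png')for i in(0,1)];cv2.imwrite('pics/w.png',cv2.resize(np.vstack(a),(480,600)))
```

```text
2.825 [0.65604203 0.08631794 0.23277845] [0.65620232 0.08539031 0.23274625]
3.7583 [0.57868539 0.06895093 0.23266751] [0.57793744 0.06881898 0.23274625]
```

View pics/w.png

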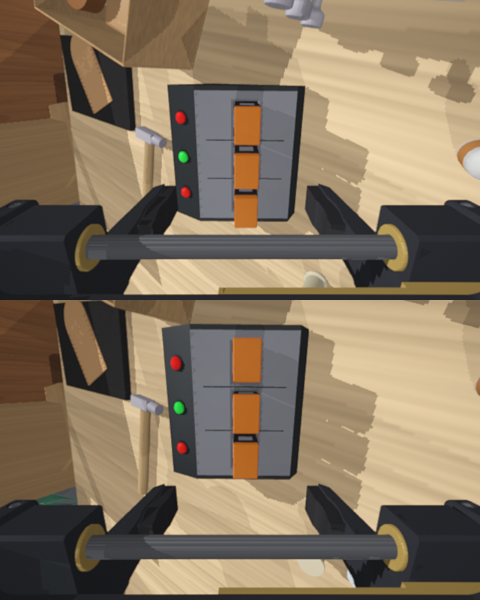

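The two stacked wrist views (scale 0.75) show the three caps in line at (247,125), (247,170) and (246,208), with the matching lamps to their left. Green at (183,157) lines up with the middle cap in both views, so the pack to pull is b.

```bash
cat >> h.py <<'E'
def orange(im):
    h=cv2.cvtColor(im,cv2.COLOR_BGR2HSV);m=cv2.inRange(h,(4,150,70),(18,255,255));return cv2.morphologyEx(m,cv2.MORPH_OPEN,np.ones((3,3)))
def caps(st,c,roi,axis,ex,ey,amin=300):
    """orange blobs: top-plane points by depth along axis, rect in (ex,ey) coords"""
    k=orange(c['image']);z=np.zeros_like(k);x0,y0,x1,y1=roi;z[y0:y1,x0:x1]=k[y0:y1,x0:x1]
    N,l,s,_=cv2.connectedComponentsWithStats(z);out=[]
    for i in range(1,N):
        if s[i,4]<amin: continue
        ys,xs=np.nonzero((l==i)&(c['z_map']>0));P=cloud(c,np.c_[xs,ys],st);h=P@axis;top=np.percentile(h,80)
        top=np.median(h[abs(h-top)<.003]);k=abs(h-top)<.003
        # rays of the top-plane pixels cast onto the plane
        p,d=rays(c,np.c_[xs,ys][k],st);Q=p+d*((top-p@axis)/(d@axis))[:,None]
        r=cv2.minAreaRect(np.c_[Q@ex,Q@ey].astype(np.float32))
        ce=ex*r[0][0]+ey*r[0][1]+axis*top
        out.append((ce,top,r,k.mean()))
    return out
E
python3 - <<'E'
from h import *
import pickle
D=[];L=[]
for i in(0,1):
    st,c=pickle.load(open(f'w{i}.pkl','rb'));D.append((st,c))
    for o in caps(st,c,(290,120,370,305) if i==0 else (290,40,370,245),n,bx,yc):
        print(i,o[0].round(4),'top',round(o[1],4),[np.round(v,4) for v in o[2]],round(o[3],2))
    g=blobs(c['image'],'green',(200,120,270,250),30)[0][0];print(g);L.append((lambda a:(a[0],a[1][0]))(rays(c,g,st)))
print('lamp wrist',tri(L))
r=[[],[]]
for i in(0,1):
    st,c=D[i]
    for b in sorted(blobs(c['image'],'red',(200,30,270,290),30),key=lambda b:b[0][1]): a=rays(c,b[0],st);r[i].append((a[0],a[1][0]))
for a,b in zip(*r): print('red',tri([a,b]))
E
```

```text
0 [0.6622 0.1516 0.119 ] top 0.095 [array([ 0.0725, -0.6792]), array([0.0498, 0.0334]), np.float64(89.7741)] 0.97
0 [0.6004 0.1389 0.119 ] top 0.0948 [array([ 0.0728, -0.6161]), array([0.0335, 0.0495]), np.float64(0.0893)] 0.94
0 [0.538  0.1264 0.1191] top 0.0945 [array([ 0.0734, -0.5526]), array([0.0496, 0.0332]), np.float64(89.6048)] 0.9
[243.85628743 208.62275449]
1 [0.6617 0.1512 0.1188] top 0.095 [array([ 0.0722, -0.6786]), array([0.0483, 0.0327]), np.float64(89.5829)] 0.99
1 [0.5992 0.1386 0.1189] top 0.0947 [array([ 0.0727, -0.6149]), array([0.0493, 0.033 ]), np.float64(89.8274)] 0.97
1 [0.5379 0.1262 0.1189] top 0.0945 [array([ 0.0733, -0.5524]), array([0.0492, 0.0331]), np.float64(89.9114)] 0.94
[238.29100529 143.1005291 ]
lamp wrist (array([0.57538823, 0.25743866, 0.11711579]), np.float64(5.9786470270642584e-05))
red (array([0.63796537, 0.2699509 , 0.11724195]), np.float64(9.804257106937418e-05))
red (array([0.51257741, 0.24483759, 0.11707876]), np.float64(2.528366294418118e-05))
```

Cap b's centre comes out at (0.600, 0.139, 0.119) from both views, with 63.5 mm spacing and a 33 x 49.5 mm rectangle, which matches the text. Next I grasp and pull it.

```bash
sed -i 's/^yc=.*\]);yc\/=/yc=np.array([-.1246,-.0251,0]);yc\/=/; s/^yc=np.array(\[-.12596,-.02667,0\])/yc=np.array([-.1246,-.0251,0])/' h.py
cat >> h.py <<'E'
capb=np.array([.6001,.1388,.1190]);rvb=rotz_y(-n,-bx)
def S(t=''):
    s=manip.state();print(t,round(s['clock'],2),np.round(s['tool_pos'],4),'F',np.round(s['contact_force'],1),'w',round(s['gripper_width'],4),'g',round(s['grasp_force'],1));return s
E
python3 - <<'E'
from h import *
import pickle
print(yc)
for nm,uv in(('top',(402,220)),('side',(360,298))): print('tray floor',cloud(pickle.load(open(nm+'.pkl','rb')),uv))
rt=rotz_y(-zc,-xc)
print(inverse_kinematics(np.array([.51,-.226,.2]),rt))
manip.move_pose(capb+n*.03,rvb);S()
manip.move_linear(capb-n*.039,rate=.1);S('at')
manip.set_gripper(.02,50);S('grip')
manip.move_linear(capb-n*.009,rate=.06);S('30')
manip.move_linear(capb+n*.08,rate=.15);s=S('out')
c=cams.capture('wrist');cv2.imwrite('pics/g.png',c['image'])
E
```

```text
[-0.98030739 -0.19747765  0.        ]
tray floor [[ 0.5088291  -0.23767065  0.00459688]]
tray floor [[ 0.50901264 -0.22507504  0.00290946]]
[-0.4617842   0.05150037  1.87171201  0.          1.21838027  0.91022789]
 4.32 [0.6029 0.1235 0.1442] F [ 0.4 -0.1  0.5] w 0.0886 g 0.0
at 5.16 [0.5965 0.159  0.0863] F [-0.   0.2 -0.3] w 0.0884 g 0.0
grip 6.03 [0.596  0.159  0.0859] F [ 0.4 -0.9  1. ] w 0.0334 g 50.0
30 6.67 [0.5993 0.1431 0.1116] F [ 0.1 -0.3 -3.2] w 0.0336 g 50.0
out 7.42 [0.6078 0.0974 0.1861] F [-0.5  1.2 -1.7] w 0.0335 g 50.0
```

View pics/g.png

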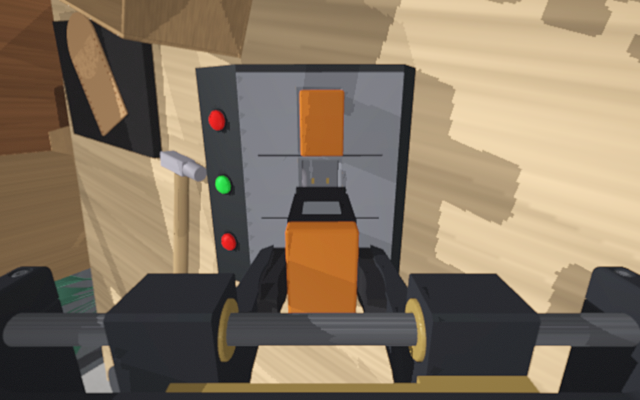

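The view shows the pack in the fingers (cap at (322,268)) and well b empty at (322,172). The next step is placing it in the tray.

Run:
```python
from h import *
import pickle
s=manip.state();c=cams.capture('wrist')
for o in caps(s,c,(260,200,380,330),n,bx,yc): print('held cap rel tcp: bx,yc,n',[(round(float((o[0]-s['tool_pos'])@a),4)) for a in(bx,yc,n)],np.round(o[2][1],4))
rt=rotz_y(-zc,-xc);T=np.array([.5096,-.2262,0])
manip.move_pose(T+[0,0,.15],rt);S('above')
manip.move_linear(T+[0,0,.057],rate=.12);f0=S('low')['contact_force'][2]
z=.054
while z>.042:
    manip.move_linear(T+[0,0,z],rate=.02);f=manip.state()['contact_force'][2]
    if f-f0>3: break
    z-=.0015
S('touch')
manip.set_gripper(.055);S('rel')
manip.move_linear(T+[0,0,.15],rate=.15)
F=np.array([.487,-.384,.089])
for i,o in enumerate((-.04,.04)):
    p=F+zc*.13+yc*o
    (manip.move_pose(p,rt) if i==0 else manip.move_linear(p)); manip.dwell(.15)
    st=manip.state();c=cams.capture('wrist');pickle.dump((st,c),open(f'f{i}.pkl','wb'));cv2.imwrite(f'pics/f{i}.png',c['image'])
    for o in caps(st,c,(200,20,440,300),zc,np.array([1.,0,0]),np.array([0,1.,0])): print(i,o)
S()
a=[cv2.imread(f'pics/f{i}.png')for i in(0,1)];cv2.imwrite('pics/f.png',cv2.resize(np.vstack(a),(480,600)))
```

```text
held cap rel tcp: bx,yc,n [0.0004, -0.0033, 0.0389] [0.0453 0.0339]
above 8.73 [ 0.51   -0.2254  0.1499] F [ 0.1 -0.5 -2.3] w 0.0332 g 50.0
low 9.66 [ 0.5104 -0.2265  0.0577] F [ 0.2 -0.  -2.2] w 0.0333 g 50.0
touch 11.21 [ 0.5103 -0.2264  0.0484] F [-3.4  2.9 10.4] w 0.0339 g 50.0
rel 11.71 [ 0.5095 -0.2262  0.0462] F [ 0.1 -0.1  0.2] w 0.0552 g 0.0
0 (array([ 0.51226449, -0.24839216,  0.00521459]), np.float64(0.0052145893428237056), ((0.5122644901275635, -0.24839216470718384), (0.1519814282655716, 0.06067963317036629), 9.984034538269043), np.float64(0.9833436150524367))
0 (array([ 0.48428333, -0.38826242,  0.08873557]), np.float64(0.08873557358311343), ((0.48428332805633545, -0.38826242089271545), (0.04959006607532501, 0.03375212475657463), 17.2893123626709), np.float64(0.9375))
1 (array([ 0.49099863, -0.25744241,  0.00520344]), np.float64(0.005203439798775633), ((0.49099862575531006, -0.2574424147605896), (0.10764565318822861, 0.049146056175231934), 10.434858322143555), np.float64(0.9816569856313054))
1 (array([ 0.48334646, -0.38843942,  0.08866422]), np.float64(0.08866421636735852), ((0.48334646224975586, -0.388439416885376), (0.049622680991888046, 0.03370198607444763), 17.47004508972168), np.float64(0.9751322751322752))
 14.33 [ 0.4486 -0.3917  0.219 ] F [-0.1  0.8 -1.8] w 0.0551 g 0.0
```

View pics/f.png

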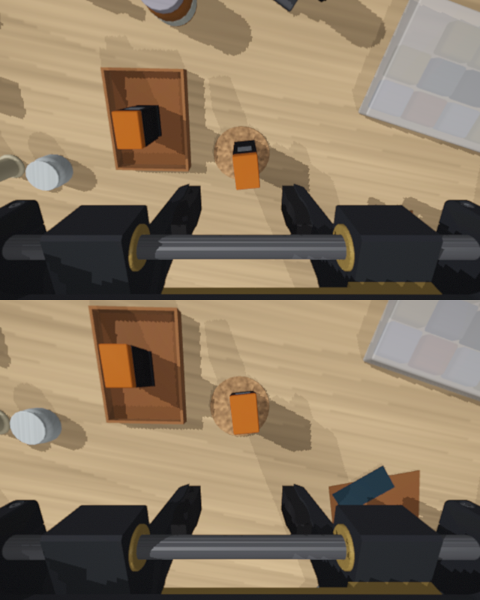

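The pack stands upright in the tray (cap at (127,130) in the upper half). The flat pack is on the cork, with its cap centre at (0.484, -0.388, 0.089) and its 50 mm side at 17.4° in both views. I grasp it now.

Run:
```python
from h import *
a=np.radians(17.4);rf=rotz_y(-zc,np.array([np.sin(a),-np.cos(a),0]));F=np.array([.4838,-.3883,.0887])
manip.set_gripper(.075)
manip.move_pose(F+zc*.04,rf)
manip.move_linear(F-zc*.039,rate=.1);S('at')
manip.set_gripper(.02,60);S('grip')
manip.move_linear(F+zc*.09,rate=.15);S('up')
manip.move_pose(capb+n*.08,rvb);manip.dwell(.3);s=S('pre');print(capb+n*.08)
c=cams.capture('wrist');cv2.imwrite('pics/h.png',c['image'])
for o in caps(s,c,(260,200,380,330),n,bx,yc): 
    v=[(round(float((o[0]-s['tool_pos'])@q),4)) for q in(bx,yc,n)];print('held',v,np.round(o[2],4) if 0 else o[2][1:],'far edge',v[1]-max(o[2][1])/2)
```

```text
at 16.23 [ 0.4843 -0.3888  0.0504] F [-0.6 -0.   0.1] w 0.0746 g 0.0
grip 16.94 [ 0.4839 -0.3884  0.0498] F [ 0.  -0.1  1.1] w 0.0333 g 60.0
up 17.95 [ 0.483  -0.3877  0.1773] F [ 0.4  0.4 -2. ] w 0.033 g 60.0
pre 20.0 [0.6086 0.0966 0.1869] F [ 0.1  0.1 -2.1] w 0.0335 g 60.0
[0.60847178 0.0972413  0.18684385]
held [0.0005, -0.003, 0.0385] ((0.04539452865719795, 0.03365739807486534), 89.9826431274414) far edge -0.025697264328598975
```

View pics/h.png

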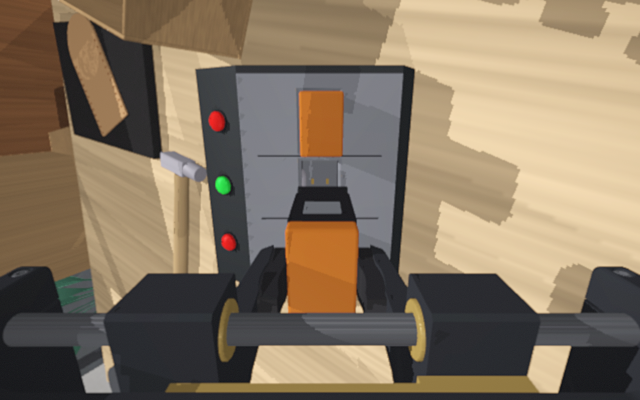

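The held flat pack matches the earlier grasp within 0.4 mm (cap at (322,268), well b empty behind it). I insert it with force checks at each step.

Run:
```python
from h import *
B=capb-n*.039
manip.move_linear(B+n*.036,rate=.1);f0=S('mouth')['contact_force']
for d in list(np.arange(.032,.0,-.004))+[0,-.001,-.002,-.003,-.004]:
    manip.move_linear(B+n*d,rate=.03);s=manip.state();f=s['contact_force']-f0
    print(round(d,3),'reached n',round(float((s['tool_pos']-B)@n),4),'f n,bx,yc',[round(float(f@a),1) for a in(n,bx,yc)])
    if f@n>60 or (d<.002 and f@n>30): break
S('end')
```

```text
mouth 21.03 [0.6004 0.1402 0.1171] F [ 0.8 -0.3 -1.8] w 0.0336 g 60.0
0.032 reached n 0.0322 f n,bx,yc [-0.0, 0.1, 1.1]
0.028 reached n 0.0277 f n,bx,yc [-0.2, -0.0, 0.5]
0.024 reached n 0.0238 f n,bx,yc [-0.9, 4.0, -0.0]
0.02 reached n 0.0196 f n,bx,yc [-1.5, 5.1, -0.2]
0.016 reached n 0.0169 f n,bx,yc [4.8, 5.2, 0.2]
0.012 reached n 0.0142 f n,bx,yc [9.6, 6.3, 1.4]
0.008 reached n 0.0104 f n,bx,yc [10.3, 6.3, 0.9]
0.004 reached n 0.0062 f n,bx,yc [8.6, 5.9, 0.8]
0 reached n 0.0007 f n,bx,yc [3.2, 6.1, -1.4]
-0.001 reached n 0.0002 f n,bx,yc [7.7, 6.1, -1.0]
-0.002 reached n 0.0002 f n,bx,yc [11.3, 6.0, 0.8]
-0.003 reached n 0.0002 f n,bx,yc [16.0, 6.2, 3.1]
-0.004 reached n 0.0002 f n,bx,yc [21.3, 5.8, 5.6]
end 24.58 [0.5975 0.1597 0.0863] F [-3.4 -7.7 19.3] w 0.0332 g 60.0
```

Run:
```python
from h import *
B=capb-n*.039
manip.move_linear(B,rate=.03)
manip.set_gripper(.08);S('rel')
manip.move_linear(capb+n*.13,rate=.15)
manip.move_linear(capb+n*.13+yc*.04);manip.dwell(.3)
st=S();c=cams.capture('wrist');cv2.imwrite('pics/e.png',c['image'])
for o in caps(st,c,(290,40,370,245),n,bx,yc): print(o[0].round(4),'n',round(o[1]-capb@n,4),[np.round(v,4) for v in o[2]])
c=cams.capture('top')
im=c['image'];cv2.imwrite('pics/e2.png',np.vstack([cv2.resize(im[130:280,180:490],(620,300)),cv2.resize(cv2.imread('pics/e.png')[:, :],(620,300))]))
```

```text
rel 25.68 [0.596  0.159  0.0859] F [ 0.5 -0.5  0. ] w 0.0804 g 0.0
 27.68 [0.575  0.0634 0.2292] F [ 0.5  0.  -0.1] w 0.0803 g 0.0
[0.6617 0.1515 0.119 ] n -0.0001 [array([ 0.0782, -0.6786]), array([0.0334, 0.0477]), np.float64(0.0633)]
[0.5997 0.1393 0.1191] n -0.0002 [array([ 0.0785, -0.6154]), array([0.0489, 0.0329]), np.float64(89.7316)]
[0.5373 0.1263 0.1191] n -0.0 [array([ 0.0781, -0.5516]), array([0.0333, 0.0493]), np.float64(0.9536)]
```

View pics/e2.png

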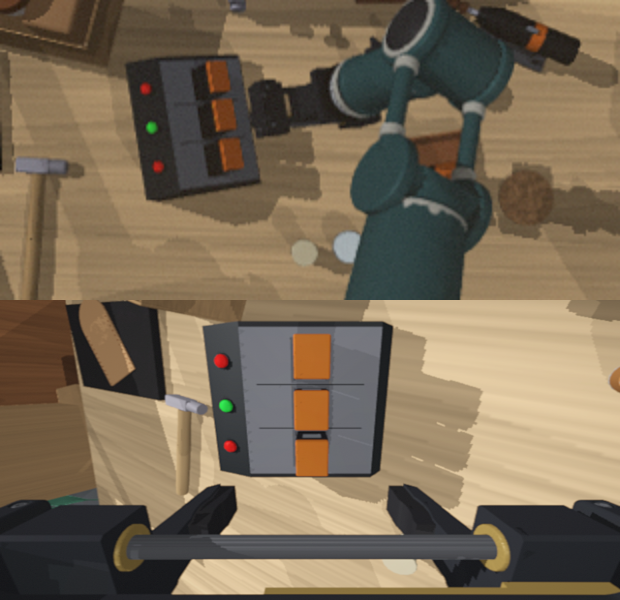

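The picture shows all three caps level in the charger, at (312,356), (311,410) and (312,457). They match to within 0.2 mm along the well axis. The cork pad at (525,195) is empty, and the spool and tin are in place. The arm hides most of the tray in this view, but the earlier view showed the pack upright there, and nothing has gone near it since. I hand in.

```bash
python3 -c "
from h import *
print(order.close_job())"
```

```text
the job is handed in; nothing more can be done
None
```

The charged pack from the green-lamp middle well stands in the tray and the flat pack is fully home in that well. Both red-lamp packs are still home, nothing else was seen to move, and the job was handed in at about 28 s; the judge's verdict was not shown.

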